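# Sweep the inked rejects through the gate

## Task

Five lens cells lie on the white sorting tray; two of them carry a red reject dot. With your fingertips, push these two rejects along the deck from behind, one after the other, through the narrow gate so that each drops through the slot into the reject box, then move clear. Do not pinch, drag from on top or lift any cell, and leave the three good cells and everything else where they are.

Things in the scene. Friction and masses are not known exactly. Their poses are not given: they have to be found in the camera images.
- tray: Sorting tray fixed to the bench, 280 mm long (own x) and 308 mm wide (y): white deck on a black frame. Origin on the bench; +x points towards the gate, z up. Flat deck, top 50 mm above the bench, free from x -140 to +60 and y -150 to +150 mm, inside a rim 8 mm high above the deck; across its far end (x = +60 mm) an aluminium wall 10 mm high whose only opening is the gate.
- gate (a point): Middle of the gate at deck height (tray x +60, y 0 mm), just where the deck ends and the slot begins. Clear width 36 mm; two cheeks 12 mm high flare at 45 degrees from it, back over the last 18 mm of deck, to about 68 mm. A disc tips in once its middle is some 5 mm past this point. Brass thumbscrews 12 mm high stand beyond the far wall, 38 mm either side of the middle.
- slot (a point): Middle of the slot at deck height (tray x +85, y 0 mm): an open hole 52 mm along the tray and 40 mm across, with walls 10 mm high on its other three sides. Beneath it stands the clear-walled reject box, inside 94 x 114 mm, floor 4 mm above the bench. On either side of the slot is a ledge at deck height.
- reject_1: Reject: a small lens cell: black metal ring with pale glass in the middle, a flat disc 28 mm in diameter and 8 mm thick, about 20 g, with a red ink dot 14 mm wide on the glass. Origin: centre of its underside, z up; at the start it lies flat on the tray's deck, so its origin is at deck height
- reject_2: Reject, looks the same as the other reject: a small lens cell: black metal ring with pale glass in the middle, a flat disc 28 mm in diameter and 8 mm thick, about 20 g, with a red ink dot 14 mm wide on the glass. Origin: centre of its underside, z up; at the start it lies flat on the tray's deck, so its origin is at deck height
- good_1: Good cell, not to be swept: a small lens cell: black metal ring with pale glass in the middle, a flat disc 28 mm in diameter and 8 mm thick, about 20 g, with no dot. Origin: centre of its underside, z up; at the start it lies flat on the tray's deck, so its origin is at deck height
- good_2: Good cell, not to be swept: a small lens cell: black metal ring with pale glass in the middle, a flat disc 28 mm in diameter and 8 mm thick, about 20 g, with no dot. Origin: centre of its underside, z up; at the start it lies flat on the tray's deck, so its origin is at deck height
- good_3: Good cell, not to be swept: a small lens cell: black metal ring with pale glass in the middle, a flat disc 28 mm in diameter and 8 mm thick, about 20 g, with no dot. Origin: centre of its underside, z up; at the start it lies flat on the tray's deck, so its origin is at deck height
- ink_bottle: Amber ink bottle with a red cap, 26 mm across, 46 mm tall, standing on the ledge left of the slot. Origin: centre of its underside.
- loupe: Black eyepiece loupe, 34 mm across, 40 mm tall, standing on the ledge right of the slot. Origin: centre of its underside.
- tweezers: Steel tweezers lying on the bench right of the tray, 128 mm long (along x), 8 mm high. Origin: under their middle.
- lens_box: Flat clear hinged lens box, 75 x 75 x 20 mm, lying on the bench right of the tray. Origin: centre of its underside.
- wash_bottle: White wash bottle with a red cap and bent spout, 68 mm across, 205 mm tall with the spout, standing on the bench left of the tray. Origin: centre of its underside.

How it is judged (in metres and radians):
On the way, in this order (a step that is already met when the one before it is completed fails the run):
1. exactly one reject has dropped into the reject box ((((z of reject_1 in the frame of tray below 0.034 m and x of reject_1 in the frame of tray between 0.04 and 0.14 m and y of reject_1 in the frame of tray between -0.058 and 0.058 m) and not (z of reject_2 in the frame of tray below 0.034 m and x of reject_2 in the frame of tray between 0.04 and 0.14 m and y of reject_2 in the frame of tray between -0.058 and 0.058 m)) or ((z of reject_2 in the frame of tray below 0.034 m and x of reject_2 in the frame of tray between 0.04 and 0.14 m and y of reject_2 in the frame of tray between -0.058 and 0.058 m) and not (z of reject_1 in the frame of tray below 0.034 m and x of reject_1 in the frame of tray between 0.04 and 0.14 m and y of reject_1 in the frame of tray between -0.058 and 0.058 m)))), for 0.3 s.
2. the second reject has dropped into the reject box too (z of each of reject_1, reject_2 in the frame of tray below 0.034 m and x of reject_1 in the frame of tray between 0.04 and 0.14 m and y of reject_1 in the frame of tray between -0.058 and 0.058 m and x of reject_2 in the frame of tray between 0.04 and 0.14 m and y of reject_2 in the frame of tray between -0.058 and 0.058 m), for 0.2 s.
At the end, for the whole second after the job is handed in: Both red-dotted cells lie at rest in the reject box under the slot (wholly below the deck), dropped one after the other; the three good cells lie flat and at rest within 20 mm of where they were, and the ink bottle, loupe, tweezers, lens box and wash bottle within 30 mm (all of step 2 and linear speed of each of reject_1, reject_2, good_1, good_2, good_3 below 0.02 m/s and distance of each of good_1, good_2, good_3 from where it was at the start of the episode below 0.02 m and angle between each of good_1, good_2, good_3's own z axis and vertical below 0.1 rad and distance of each of ink_bottle, loupe, tweezers, lens_box, wash_bottle from where it was at the start of the episode below 0.03 m); the robot touches nothing.
It fails at once if a lens cell is lifted off the deck (its underside more than 12 mm above the deck) (height (world z) of any of reject_1, reject_2, good_1, good_2, good_3 above 0.062 m).
It fails at once if a cell is pinched between the fingers or dragged under them (touched while centred below the grasp point, within 10 mm) ((horizontal distance between the grasp point and reject_1 below 0.01 m and contact force between the fingers and reject_1 above 0.5 N) or (horizontal distance between the grasp point and reject_2 below 0.01 m and contact force between the fingers and reject_2 above 0.5 N) or (horizontal distance between the grasp point and good_1 below 0.01 m and contact force between the fingers and good_1 above 0.5 N) or (horizontal distance between the grasp point and good_2 below 0.01 m and contact force between the fingers and good_2 above 0.5 N) or (horizontal distance between the grasp point and good_3 below 0.01 m and contact force between the fingers and good_3 above 0.5 N)).
It fails at once if a good cell is pushed more than 20 mm from where it lay (distance of any of good_1, good_2, good_3 from where it was at the start of the episode above 0.02 m).
It fails at once if the ink bottle, loupe, tweezers, lens box or wash bottle is moved more than 30 mm (distance of any of ink_bottle, loupe, tweezers, lens_box, wash_bottle from where it was at the start of the episode above 0.03 m).
It also fails if it takes over 58 s, if anything falls off the work surface, if the arm or the gripper's body presses on something with over 40 N, if the wrist force passes 120 N, or if a joint passes its speed limit or range.

## Robot

A 7-joint arm with a two-finger parallel gripper is mounted at the origin on the work surface. World frame = base frame: x ahead of the robot, y to its left, z up, the work surface at z = 0. Lengths are in mm, angles in rad, forces in N, time in s.
With the tool pointing down it reaches from about 425 to 875 mm from the base axis. Payload 8.4 kg.
Tool frame: the origin (TCP) lies midway between the tips of the shut fingers; the grasp point (between the pads) lies 19 mm behind it; z points along the fingers, y is the line along which they close (so a half turn about z gives the same grasp; the last joint's range is limited). The gripper opens to 85 mm and grips with 20 to 120 N. Pads are 22 mm wide; open, the fingers measure 114 mm over their backs; the gripper's body (76 mm by 85 mm) begins 54 mm behind the grasp point. The pads swing forward as they close: fully open they stand 13 mm farther back than shut.
Start: joints at [1.186, 0.333, 0.04, 1.465, -0.013, 1.343, -0.059], TCP at [183.229, -623.611, 231.308] pointing down, gripper open.
Joint ranges: [-2.58, 2.58], [-0.38, 2.09], [-1.3, 1.39], [0.25, 2.4], [-1.5, 4.64], [0.08, 2.09], [-2.65, 2.65]. Speed limits (rad/s): [2.22, 2.22, 2.79, 2.79, 3.14, 3.14, 3.14].

## Interface

Orientations are given as [roll, pitch, yaw] about the fixed x, y, z axes, in that order (R = Rz(yaw) Ry(pitch) Rx(roll)).
In Python, from cell import status, viewer, ctrl, models gives the robot as it stands.
- The arm moves only by the shell command python3 -m creep 'ROWS'. ROWS is JSON, one flat list of numbers, 7 for each row, row after row: the shift along the tool's x, y, z in mm, then the turn, a rotation vector about the tool's x, y, z in rad, then the opening, from -1 (shut) to 1 (fully open). In form: [x, y, z, wx, wy, wz, gripper, x, y, z, wx, wy, wz, gripper, ...]. A call has 1 to 12 rows; each row shifts and turns the commanded pose from where the row before left it, along the tool's axes as they then stand; what a row does not reach is not made up. A row lasts 1/12 s, in which the tool goes at most 41.7 mm and 7.16 degrees, less where a joint would pass 70% of its speed; a pose out of reach is approached as far as the arm can. A call is refused whole if a number of a shift passes 41.7 or a number of a turn 0.125, either way. A call with a gripper value outside its range is refused whole. The fingers move at their own pace and stop on an object; the grip force is fixed at half the most. Time passes only in rows, so rows that do not move let the fingers close. It gives the time, the measured TCP pose, the force, the opening and the grip force at its end, in the units of the state.
- status.observe(): the state, without advancing time (a new reading comes with each control period).
- viewer.get_image(name): name is "scene" or "top" or "wrist"; returns a dict with "pixels" (384x512x3 uint8, red, green, blue), "intrinsics" (3x3 intrinsics, pixels), "R" (3x3) and "t" (3): a world point X has camera coordinates R X + t. Camera axes: x right, y down, z forward; pixel columns grow to the right and rows downward; lengths in mm; the calibration is good to about 2 mm. A picture is of the moment at which its call begins. There is no depth.
- ctrl.close_job(): hands the job in; it is judged then, once.
Trained networks look in the newest picture that a camera, given by its name, has taken for a name from the list of things; names that differ only in an ending like _2 or _b are one class to them, and where a whole thing is asked for, a point or a joint stands for the part that bears it (a point fixed in the world has none). Each returns a list of dicts, best first, with "p" (0 to 1); they miss things now and then, are a little off and sometimes report something else, mostly with a low value. They report only what shows in the picture. A call takes as long as a camera call.
- models.search_frame(thing, camera): "xy" ([column, row] in pixels, amid what is visible of it).
- models.regions_of(thing, camera): "region" (384x512 bool, what is visible of it) and "xy" ([column, row] in pixels, amid what is visible of it).
The state is a dict: "time": time; "joint_pos": joint angles; "qd": joint speeds; "effort": joint torques, N m; "position": TCP position; "orientation": TCP orientation; "force": force on the tool from outside, world axes, zero at the start; "ft_torque": the same for the moment, N m; "gripper_width": opening from 0.0 (shut) to 1.0 (fully open); "finger_force": force on a finger pad.
Only numpy, scipy, OpenCV 4.12 (cv2) and the standard library are available. Lean on these libraries where they do the work, as an engineer would, in place of code of your own. Each camera call takes 0.05 s, during which the arm holds its last target. There are 200 camera calls.

## Working session

There is one attempt and no reset: what is moved stays moved. The work goes in short steps, Python scripts to look and compute and a shell command to move; the robot and the scene stay as the last step left them, time stands still between calls to the robot, and variables do not carry over. Pictures are saved under pics/ and viewed, at most 11 in all, crops included, and the job is handed in when it is done.

```bash
mkdir -p pics; cat > h.py <<'E'
import numpy as np, cv2
from cell import status, viewer, ctrl, models
def img(n, name=None):
    d=viewer.get_image(n)
    if name: cv2.imwrite('pics/'+name, cv2.cvtColor(np.asarray(d['pixels'],np.uint8),cv2.COLOR_RGB2BGR))
    return d
def ray(d,uv,z):
    K,R,t=[np.array(d[k],float) for k in('intrinsics','R','t')]
    c=-R.T@t; v=R.T@np.linalg.solve(K,[uv[0],uv[1],1.]); return c+v*(z-c[2])/v[2]
E
python3 - <<'E'
from h import *
s=status.observe(); print(s['time'],s['position'],s['orientation'],s['gripper_width'],s['force'])
for n in('top','scene'):
    d=img(n,n+'0.png')
    for th,z in(('reject_1',58),('good_1',58),('gate',50),('slot',50),('tray',50),('ink_bottle',90),('loupe',90)):
        for r in models.search_frame(th,n)[:6]: print(n,th,round(r['p'],2),np.round(r['xy'],1),np.round(ray(d,r['xy'],z)[:2],1))
E
```

```text
0.0 [ 183.11860693 -623.1855303   230.4320839 ] [-3.13997039e+00  8.63012271e-05  2.85822996e-01] 0.9980478643567625 [0.23198202 0.29346009 0.58214734]
top reject_1 0.45 [208.1 198.8] [553.5 134.6]
top good_1 0.61 [263.3 192.8] [568.  -36.5]
top good_1 0.58 [217.9 213. ] [508.8 105. ]
top good_1 0.38 [255.7 203.7] [534.7 -12.1]
top gate 0.81 [236.4 193.7] [568.1  47.1]
top slot 0.88 [236.1 196.8] [558.4  48.3]
top tray 0.78 [235.2 196.1] [560.6  51. ]
top loupe 0.55 [263.1 149.1] [698.8 -38.4]
scene reject_1 0.51 [285.7 171.8] [556.8 135.1]
scene reject_1 0.5 [251.8 176.7] [507.5  36.7]
scene good_1 0.51 [265.8 170.8] [513.7  89. ]
scene good_1 0.38 [246.5 190.1] [543.9 -13.8]
scene gate 0.63 [265.7 196.1] [593.6  19.9]
scene gate 0.16 [247.2 188.7] [534.   -3.1]
scene slot 0.7 [262.9 195.2] [585.4  15.9]
scene tray 0.85 [265.6 195.9] [592.8  20.3]
scene tray 0.46 [145.6 297.6] [ 672.4 -423.2]
scene loupe 0.54 [274.8 220.4] [708.5 -48.7]
```

View pics/top0.png

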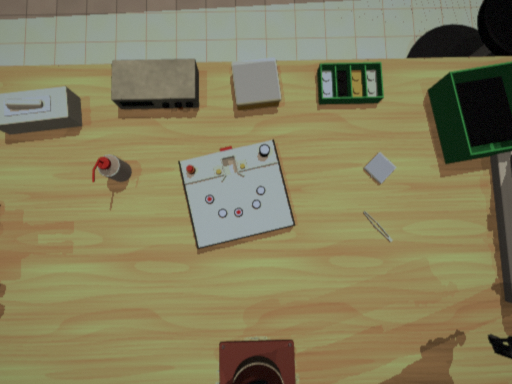

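View pics/scene0.png

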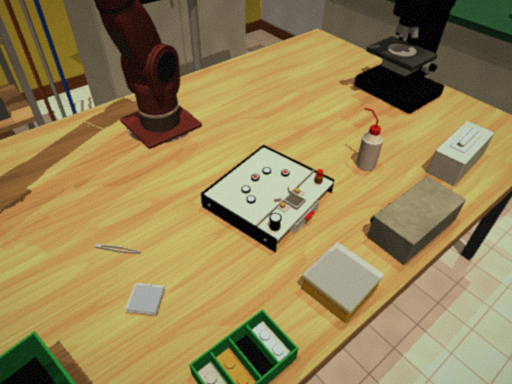

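Both pictures show the tray near pixel (237,195) in top, with rejects at about (209,199) and (238,212). Good cells are at (222,213), (256,204) and (261,190), and the tray yaw is about 0.22. I'll move the wrist camera over the tray next.

```bash
python3 -m creep '[25.7,-25.3,-5,0,0,0,-0.76,25.7,-25.3,-5,0,0,0,-0.76,25.7,-25.3,-5,0,0,0,-0.76,25.7,-25.3,-5,0,0,0,-0.76,25.7,-25.3,-5,0,0,0,-0.76,25.7,-25.3,-5,0,0,0,-0.76,25.7,-25.3,-5,0,0,0,-0.76,25.7,-25.3,-5,0,0,0,-0.76,25.7,-25.3,-5,0,0,0,-0.76,25.7,-25.3,-5,0,0,0,-0.76]'
python3 -m creep '[25.7,-25.3,0,0,0,0,-0.76,25.7,-25.3,0,0,0,0,-0.76,25.7,-25.3,0,0,0,0,-0.76,25.7,-25.3,0,0,0,0,-0.76,25.7,-25.3,0,0,0,0,-0.76,25.7,-25.3,0,0,0,0,-0.76,25.7,-25.3,0,0,0,0,-0.76,25.7,-25.3,0,0,0,0,-0.76,25.7,-25.3,0,0,0,0.03,-0.76,25.7,-25.3,0,0,0,0.036,-0.76,0,0,0,0,0,0,-0.76,0,0,0,0,0,0,-0.76]'
python3 - <<'E'
from h import *
s=status.observe(); print(s['time'],s['position'],s['orientation'],s['gripper_width'])
d=img('wrist','w0.png'); print(np.round(-np.array(d['R']).T@np.array(d['t'])))
for th,z in(('reject_1',58),('good_1',58),('gate',50),('slot',50)):
    for r in models.search_frame(th,'wrist')[:6]: print(th,round(r['p'],2),np.round(r['xy'],1),np.round(ray(d,r['xy'],z)[:2],1))
E
```

```text
time: 1.63
position: [359.0, -306.8, 281.8]
orientation: [3.141, -0.0, 0.286]
force: [1.8, 0.0, -0.5]
gripper_width: 0.12
finger_force: 0.0
time: 2.63
position: [535.1, 8.6, 281.1]
orientation: [-3.141, 0.0, 0.224]
force: [0.1, -0.4, -0.1]
gripper_width: 0.119
finger_force: 0.0
2.6333 [535.0966007    8.57834674 281.14938041] [-3.14050166e+00  3.47519454e-05  2.23864501e-01] 0.11883136465368209
[608.  26. 424.]
reject_1 0.9 [172.1 126.2] [556.  133.2]
reject_1 0.64 [231.1 168.1] [517.   44.8]
good_1 0.91 [288.1 138.6] [574.5 -23. ]
good_1 0.84 [197.  164.6] [511.3  92.4]
good_1 0.57 [272.9 163.5] [536.4 -11. ]
gate 0.81 [232.7 112.3] [591.3  57.9]
slot 0.7 [231.2 111.6] [591.7  60. ]
```

View pics/w0.png

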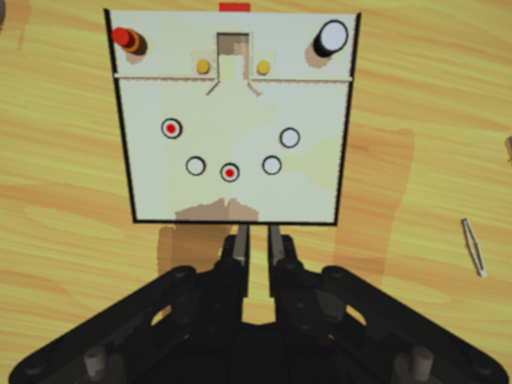

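```bash
cat >> h.py <<'E'
def cells(d, box=(125,95,340,215)):
    im=np.asarray(d['pixels'],np.uint8); x0,y0,x1,y1=box
    sub=im[y0:y1,x0:x1]
    g=cv2.resize(sub,None,fx=4,fy=4,interpolation=cv2.INTER_CUBIC); m=(g.max(2)<110).astype(np.uint8)
    cs,_=cv2.findContours(m,cv2.RETR_EXTERNAL,cv2.CHAIN_APPROX_NONE); out=[]
    for c in cs:
        (u,v),r=cv2.minEnclosingCircle(c)
        x,y,w,h=cv2.boundingRect(c)
        if not(12*3<w<12*8 and 12*3<h<12*8 and .75<w/h<1.5): continue
        (u,v),ax,_=cv2.fitEllipse(c)
        patch=g[y:y+h,x:x+w].astype(int); red=((patch[...,0]-patch[...,1])>70).mean()
        uv=((u-1.5)/4+x0,(v-1.5)/4+y0); out.append((uv,np.array(ax)/4,red>.05,ray(d,uv,57)[:2]))
    return out
E
python3 - <<'E'
from h import *
d=img('wrist')
for uv,ax,red,p in cells(d): print(np.round(uv,1),np.round(ax,1),red,np.round(p,1))
im=np.asarray(d['pixels'],np.uint8)
big=cv2.resize(im[0:110,100:370],None,fx=2.9,fy=2.9,interpolation=cv2.INTER_CUBIC); cv2.imwrite('pics/w1.png',big[...,::-1])
# outer rim corners by dark mask
for n,uv in dict(NL=(134,221),NR=(337,224),FR=(360,13),FL=(106,10)).items(): print(n,np.round(ray(d,uv,58)[:2],1))
E
```

```text
[226.8 171. ] [18.4 18.8] True [510.8  45.9]
[192.5 164.9] [17.8 18.4] False [509.2  94.7]
[268.6 163.5] [18.4 19. ] False [534.1  -9.4]
[286.1 136. ] [19.4 19.8] False [576.4 -24.1]
[168.2 127.4] [18.7 20.3] True [553.3 134.2]
NL [405.5 167.9]
NR [ 466.2 -130.8]
FR [736.3 -74.6]
FL [674.1 222.2]
```

View pics/w1.png

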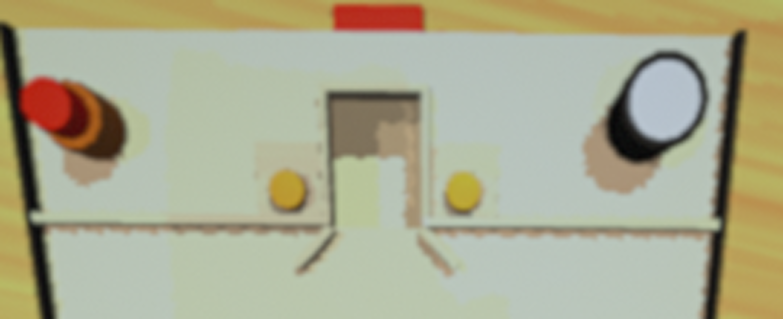

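```bash
cat > fit.py <<'E'
from h import *
from scipy.optimize import least_squares
def proj(d,P):
    K,R,t=[np.array(d[k],float) for k in('intrinsics','R','t')]
    q=(K@(R@np.array(P,float).T+t[:,None])).T; return q[:,:2]/q[:,2:]
def T(p,P):
    P=np.array(P,float); c,s=np.cos(p[2]),np.sin(p[2])
    return np.c_[p[0]+c*P[:,0]-s*P[:,1],p[1]+s*P[:,0]+c*P[:,1],P[:,2]]
E
python3 - <<'E'
from fit import *
d=img('wrist'); im=np.asarray(d['pixels'],np.uint8); print(status.observe()['position'])
dark=im.max(2)<60
# side rims: column of dark rim centre per row; rim centre y=+-152
def rim(rows,lo,hi):
    o=[]
    for r in rows:
        c=np.where(dark[r,lo:hi])[0]
        if len(c): o.append((c.mean()+lo,r))
    return np.array(o)
L=rim(range(100,205),95,138);Rr=rim(range(100,205),325,362)
near=[]
for c in range(235,330,2):pass
for c in list(range(140,165,2))+list(range(290,330,2)):
    r=np.where(dark[212:235,c])[0]
    if len(r): near.append((c,212+r.min()))
near=np.array(near); print(len(L),len(Rr),len(near))
def res(p):
    o=[]
    for pts,tgt,ax in((L,152,1),(Rr,-152,1),(near,-139,0)):
        c,s=np.cos(p[2]),np.sin(p[2])
        for uv in pts:
            w=ray(d,uv,58)[:2]-p[:2]; q=(c*w[0]+s*w[1],-s*w[0]+c*w[1]); o.append(q[ax]-tgt)
    return o
f=least_squares(res,[565,48,.22],loss='soft_l1'); p=f.x; print(p,np.sqrt(np.mean(f.fun**2)))
np.save('tray.npy',p)
c,s=np.cos(p[2]),np.sin(p[2])
for uv,ax,red,w in cells(d):
    a=w-p[:2]; print(red,np.round(w,1),'tray',np.round([c*a[0]+s*a[1],-s*a[0]+c*a[1]],1))
b=cv2.resize(im[0:235,95:370],None,fx=2.5,fy=2.5,interpolation=cv2.INTER_CUBIC)[...,::-1].copy()
P=[(-140,154,58),(-140,-154,58),(140,-154,58),(140,154,58),(60,18,50),(60,-18,50),(42,34,62),(42,-34,62),(111,20,60),(111,-20,60),(60,38,60),(60,-38,60)]
for u,v in proj(d,T(p,P)): cv2.circle(b,(int((u-95)*2.5),int(v*2.5)),3,(255,0,255),1)
for uv,*_ in cells(d): cv2.circle(b,(int((uv[0]-95)*2.5),int(uv[1]*2.5)),2,(0,255,0),-1)
cv2.imwrite('pics/w2.png',b)
E
```

```text
[534.49194278   5.17895773 281.50146323]
105 105 33
[5.73589632e+02 5.22458476e+01 2.05764687e-01] 1.451759027639804
True [510.8  45.9] tray [-62.7   6.6]
False [509.6  94.4] tray [-54.1  54.3]
False [534.1  -9.5] tray [-51.3 -52.4]
False [576.4 -24.1] tray [-12.9 -75.3]
True [553.4 133.8] tray [-3.1 83.9]
```

View pics/w2.png

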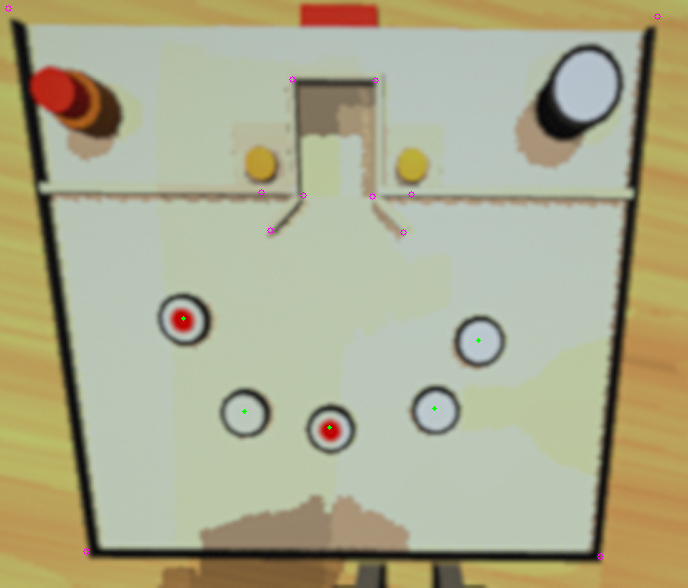

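Overlay matches the picture: the gate throat is at (303–372,195), the slot corners line up, and all five cells are marked at their centres. The rejects are at tray (-63,7) and (-3,84). I'll push the central one first.

```bash
cat > w.py <<'E'
from h import *
p=np.load('tray.npy');c,s=np.cos(p[2]),np.sin(p[2])
S=status.observe();a=S['position'][:2]-p[:2]
print('t',round(S['time'],2),'tray',np.round([c*a[0]+s*a[1],-s*a[0]+c*a[1]],1),'z',round(S['position'][2],1),'yawrel',round(S['orientation'][2]-p[2],4),'F',np.round(S['force'],1))
E
python3 -m creep '[-16.5,-15.1,0,0,0,0.018,-0.76,-16.5,-15.1,0,0,0,0,-0.76,-16.5,-15.1,0,0,0,0,-0.76,0,0,30,0,0,0,-0.76,0,0,30,0,0,0,-0.76,0,0,30,0,0,0,-0.76,0,0,30,0,0,0,-0.76,0,0,30,0,0,0,-0.76,0,0,30,0,0,0,-0.76,0,0,0,0,0,0,-0.76,0,0,0,0,0,0,-0.76,0,0,0,0,0,0,-0.76]'; python3 w.py
```

```text
time: 3.98
position: [477.9, 40.3, 103.0]
orientation: [3.141, -0.002, 0.201]
force: [0.5, 0.7, -0.4]
gripper_width: 0.124
finger_force: 0.0
t 3.98 tray [-96.2   7.9] z 103.0 yawrel -0.0044 F [ 0.5  0.7 -0.4]
```

```bash
python3 -m creep '[-0.5,0.5,12,0,0,0,-0.76,-0.5,0.5,12,0,0,0,-0.76,0,0,12,0,0,0,-0.76,0,0,8,0,0,0,-0.76,0,0,4,0,0,0,-0.76,0,0,0,0,0,0,-0.76,0,0,0,0,0,0,-0.76,0,0,0,0,0,0,-0.76]'; python3 w.py
python3 - <<'E'
from h import *
d=img('wrist','w3.png')
E
```

```text
time: 4.65
position: [476.4, 39.3, 53.7]
orientation: [-3.142, -0.0, 0.202]
force: [-0.2, 0.1, -0.6]
gripper_width: 0.123
finger_force: 0.0
t 4.65 tray [-97.7   7.2] z 53.7 yawrel -0.0039 F [-0.2  0.1 -0.6]
```

View pics/w3.png

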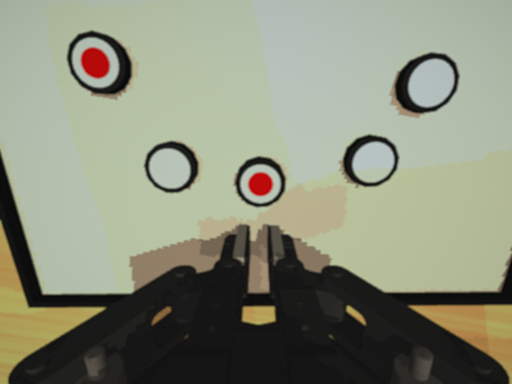

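The reject at (260,183) is centred ahead of the fingertips (gap at 258). I'll push it now.

```bash
python3 -m creep '[6,0.5,0,0,0,0,-0.76,9,0.5,0,0,0,0,-0.76,10,0.5,0,0,0,0,-0.76,11,0.5,0,0,0,0,-0.76,11,0.5,0,0,0,0,-0.76,11,0.5,0,0,0,0,-0.76,11,0.5,0,0,0,0,-0.76,11,0.5,0,0,0,0,-0.76,11,0.5,0,0,0,0,-0.76,10,0.5,0,0,0,0,-0.76,6,0.5,0,0,0,0,-0.76,3,0.5,0,0,0,0,-0.76]'; python3 w.py
python3 - <<'E'
from h import *
d=img('wrist','w4.png')
E
```

```text
time: 5.7
position: [586.2, 55.7, 53.2]
orientation: [-3.141, -0.0, 0.202]
force: [-0.2, -0.2, 0.4]
gripper_width: 0.116
finger_force: 0.2
t 5.7 tray [13.1  0.8] z 53.2 yawrel -0.0039 F [-0.2 -0.2  0.4]
```

View pics/w4.png

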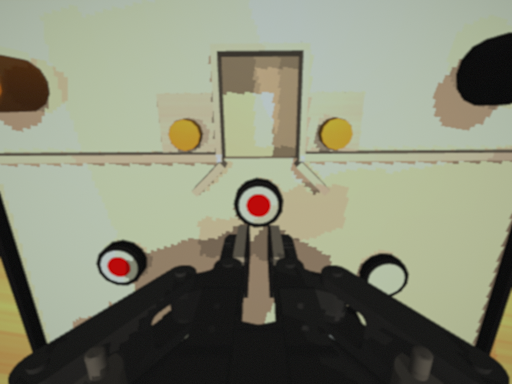

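The disc (258,203) is centred between the cheeks, with the gate edge at (260,158). I'll continue through.

```bash
python3 -m creep '[5,0,0,0,0,0,-0.76,7,0,0,0,0,0,-0.76,8,0,0,0,0,0,-0.76,8,0,0,0,0,0,-0.76,7,0,0,0,0,0,-0.76,3,0,0,0,0,0,-0.76,0,0,0,0,0,0,-0.76,0,0,0,0,0,0,-0.76,0,0,0,0,0,0,-0.76,0,0,0,0,0,0,-0.76]'; python3 w.py
python3 - <<'E'
from h import *
d=img('wrist','w5.png')
E
```

```text
time: 6.58
position: [622.0, 62.9, 53.3]
orientation: [3.142, 0.0, 0.202]
force: [-0.4, 0.3, 0.4]
gripper_width: 0.118
finger_force: 0.0
t 6.58 tray [49.6  0.5] z 53.3 yawrel -0.004 F [-0.4  0.3  0.4]
```

View pics/w5.png

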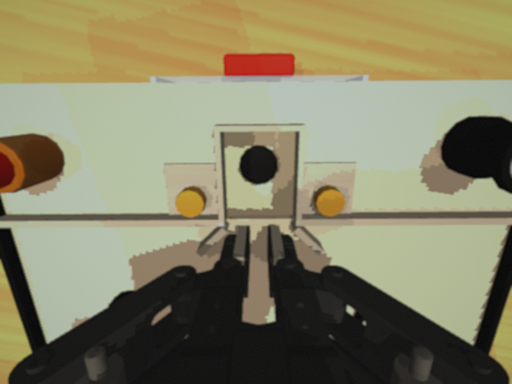

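The first reject lies in the box, seen as a dark disc through the slot at (258,164). I'll lift and go behind the second.

```bash
python3 -m creep '[-1,0,10,0,0,0,-0.76]' >/dev/null; python3 -m creep '[-1,0,-15,0,0,0,-0.76,0,0,-25,0,0,0,-0.76,0,0,-30,0,0,0,-0.76]' ; python3 -c "
from h import *
print(np.round(status.observe()['joint_pos'],2))"; python3 w.py
```

```text
time: 6.97
position: [619.0, 62.1, 112.5]
orientation: [-3.141, 0.003, 0.202]
force: [0.6, -0.3, -0.3]
gripper_width: 0.118
finger_force: 0.0
[ 0.29  0.43 -0.59  1.65  0.26  1.14 -1.73]
t 6.97 tray [46.5  0.4] z 112.5 yawrel -0.004 F [ 0.6 -0.3 -0.3]
```

```bash
python3 -m creep '[-12.3,-24,0,0,0,0,-0.76,-12.3,-24,0,0,0,0,-0.76,-12.3,-24,0,0,0,0,-0.76,-12.3,-24,0,0,0,0,-0.76,-12.3,-24,0,0,0,0,-0.76,0,0,0,0,0,-0.1185,-0.76,0,0,0,0,0,-0.1185,-0.76,0,0,0,0,0,-0.1185,-0.76,0,0,0,0,0,-0.1185,-0.76,0,0,0,0,0,-0.1185,-0.76,0,0,0,0,0,-0.1185,-0.76,0,0,0,0,0,-0.1185,-0.76]' >/dev/null
python3 -m creep '[0,0,0,0,0,-0.1185,-0.76,0,0,0,0,0,-0.1185,-0.76,0,0,0,0,0,-0.1185,-0.76,0,0,0,0,0,-0.1185,-0.76,0,0,0,0,0,-0.1185,-0.76,0,0,0,0,0,-0.1185,-0.76,0,0,0,0,0,-0.1185,-0.76,0,0,0,0,0,-0.1185,-0.76,0,0,0,0,0,-0.1185,-0.76,0,0,0,0,0,0,-0.76,0,0,0,0,0,0,-0.76]'
python3 w.py; python3 -c "
from h import *
print(np.round(status.observe()['joint_pos'],2)); img('wrist','w6.png')"
```

```text
time: 8.88
position: [535.9, 167.6, 113.0]
orientation: [-3.141, -0.0, 2.094]
force: [-0.1, -0.5, -0.5]
gripper_width: 0.117
finger_force: 0.0
t 8.88 tray [-13.3 120.6] z 113.0 yawrel 1.8881 F [-0.1 -0.5 -0.5]
[ 0.44  0.43 -1.    1.79  0.39  1.15 -0.16]
```

View pics/w6.png

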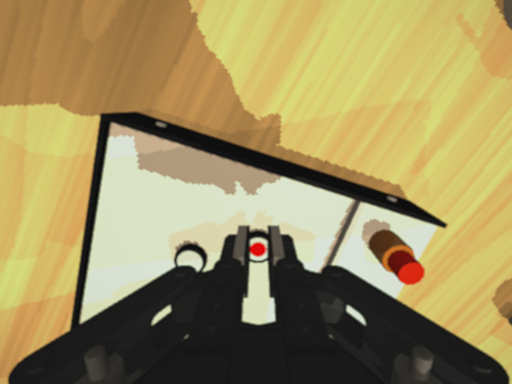

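The red dot (257,250) lies on the tool's centreline between the fingers (258), so alignment is good. I'll descend and push it sideways to the gate axis.

```bash
python3 -m creep '[0,0,13,0,0,0,-0.76,0,0,13,0,0,0,-0.76,0,0,13,0,0,0,-0.76,0,0,11,0,0,0,-0.76,0,0,6,0,0,0,-0.76,0,0,3,0,0,0,-0.76,0,0,0,0,0,0,-0.76,0,0,0,0,0,0,-0.76]' >/dev/null; python3 w.py
python3 -m creep '[-6,0,0,0,0,0,-0.76,-8,0,0,0,0,0,-0.76,-9,0,0,0,0,0,-0.76,-9,0,0,0,0,0,-0.76,-10,0,0,0,0,0,-0.76,-10,0,0,0,0,0,-0.76,-10,0,0,0,0,0,-0.76,-10,0,0,0,0,0,-0.76,-10,0,0,0,0,0,-0.76,-9,0,0,0,0,0,-0.76,-7,0,0,0,0,0,-0.76,-4,0,0,0,0,0,-0.76]'; python3 w.py
```

```text
t 9.6 tray [-13. 121.] z 54.5 yawrel 1.8921 F [ 0.3 -1.  -0.3]
time: 10.6
position: [587.9, 78.4, 54.2]
orientation: [-3.142, 0.0, 2.097]
force: [0.4, 0.2, 0.4]
gripper_width: 0.118
finger_force: 0.2
t 10.6 tray [19.4 22.7] z 54.2 yawrel 1.8909 F [0.4 0.2 0.4]
```

```bash
python3 -m creep '[6,0,0,0,0,0,-0.76,6,0,0,0,0,0,-0.76,0,0,-20,0,0,0,-0.76,0,0,-25,0,0,0,-0.76,0,0,-20,0,0,0.1185,-0.76,0,0,0,0,0,0.1185,-0.76,0,0,0,0,0,0.1185,-0.76,0,0,0,0,0,0.1185,-0.76,0,0,0,0,0,0.1185,-0.76,0,0,0,0,0,0.1185,-0.76,0,0,0,0,0,0.1185,-0.76,0,0,0,0,0,0.1185,-0.76]' >/dev/null
python3 -m creep '[0,0,0,0,0,0.1185,-0.76,0,0,0,0,0,0.1185,-0.76,0,0,0,0,0,0.1185,-0.76,0,0,0,0,0,0.1185,-0.76,0,0,0,0,0,0.1185,-0.76,0,0,0,0,0,0.1185,-0.76,0,0,0,0,0,0.1185,-0.76,0,0,0,0,0,0.114,-0.76,-13.3,17,0,0,0,0,-0.76,-13.3,17,0,0,0,0,-0.76,0,0,0,0,0,0,-0.76,0,0,0,0,0,0,-0.76]' >/dev/null
python3 w.py; python3 - <<'E'
from h import *
d=img('wrist','w7.png'); p=np.load('tray.npy'); c,s=np.cos(p[2]),np.sin(p[2])
for r in models.search_frame('reject_1','wrist')[:3]:
    a=ray(d,r['xy'],57)[:2]-p[:2]; print(r['p'],r['xy'],c*a[0]+s*a[1],-s*a[0]+c*a[1])
im=np.asarray(d['pixels']).astype(int); v,u=np.where((im[...,0]-im[...,1]>90)&(im[...,0]-im[...,2]>90)&(np.arange(384)[:,None]>90))
m=abs(u-258)<90; uv=(np.median(u[m]),np.median(v[m])); a=ray(d,uv,57)[:2]-p[:2]; print(uv,c*a[0]+s*a[1],-s*a[0]+c*a[1])
E
```

```text
t 12.6 tray [-12.    1.7] z 119.3 yawrel 0.0002 F [ 0.4  0.4 -0.4]
0.93 [260.0, 80.6] 79.52815565525269 1.0350738116602738
0.72 [262.3, 152.5] 27.665932578364636 -0.7972773541171438
(np.float64(261.0), np.float64(156.0)) 24.92722617397165 0.2054696175968358
```

View pics/w7.png

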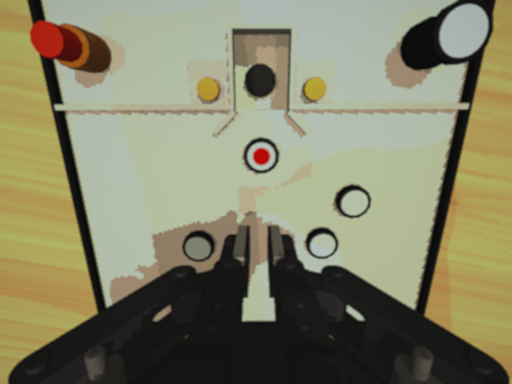

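The second reject at (261,156) is centred before the gate (262,110), and the first (260,80) is in the box. I'll descend and push it through.

```bash
python3 -m creep '[0,0.8,15,0,0,0,-0.76,0,0.7,15,0,0,0,-0.76,0,0,14,0,0,0,-0.76,0,0,12,0,0,0,-0.76,0,0,6,0,0,0,-0.76,0,0,3.5,0,0,0,-0.76,0,0,0,0,0,0,-0.76,0,0,0,0,0,0,-0.76]' >/dev/null; python3 w.py
python3 -m creep '[5,0,0,0,0,0,-0.76,7,0,0,0,0,0,-0.76,8,0,0,0,0,0,-0.76,8,0,0,0,0,0,-0.76,8,0,0,0,0,0,-0.76,8,0,0,0,0,0,-0.76,8,0,0,0,0,0,-0.76,7,0,0,0,0,0,-0.76,3,0,0,0,0,0,-0.76,0,0,0,0,0,0,-0.76,0,0,0,0,0,0,-0.76]'; python3 w.py
python3 -c "
from h import *
img('wrist','w8.png')"
```

```text
t 13.37 tray [-10.9   0.2] z 54.2 yawrel 0.0009 F [-0.2  0.9  0.4]
time: 14.28
position: [623.1, 62.6, 53.6]
orientation: [-3.141, 0.0, 0.206]
force: [-0.0, -0.2, 0.1]
gripper_width: 0.121
finger_force: 0.0
t 14.28 tray [50.6  0. ] z 53.6 yawrel 0.0006 F [-0.  -0.2  0.1]
```

View pics/w8.png

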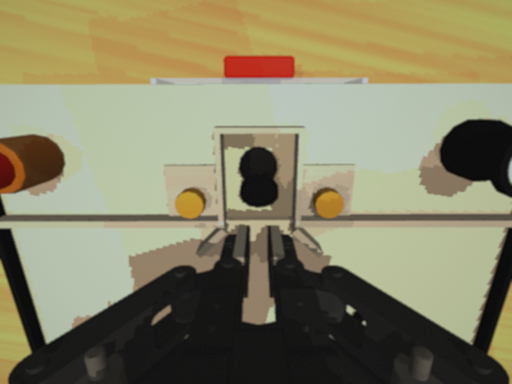

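Both discs lie in the box below the slot, at (258,163) and (258,190). I'll back off, lift clear and hand in.

```bash
python3 -m creep '[-3,0,0,0,0,0,-0.76,-2,0,-15,0,0,0,-0.76,0,0,-25,0,0,0,-0.76,0,0,-30,0,0,0,-0.76,0,0,-30,0,0,0,-0.76,0,0,-20,0,0,0,-0.76,0,0,0,0,0,0,-0.76,0,0,0,0,0,0,-0.76,0,0,0,0,0,0,-0.76,0,0,0,0,0,0,-0.76,0,0,0,0,0,0,-0.76,0,0,0,0,0,0,-0.76]'; python3 w.py; python3 -c "
from h import *
print(ctrl.close_job())"
```

```text
time: 15.33
position: [617.8, 61.4, 172.9]
orientation: [-3.141, 0.002, 0.206]
force: [-0.3, 1.4, 0.3]
gripper_width: 0.117
finger_force: 0.0
t 15.33 tray [45.2 -0.1] z 172.9 yawrel 0.0006 F [-0.3  1.4  0.3]
the job is handed in; nothing more can be done
None
```

I pushed both rejects through the gate one after the other, and the pictures show them in the reject box; the good cells looked undisturbed when last in view, the arm is clear, and I handed the job in at about 15 s (no verdict returned), though one mistyped row briefly commanded the tool 10 mm down near the gate, with no visible effect.

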